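# Open the wax pot and click its carrier into the middle stop

### The arm

A 6-joint arm with a two-finger parallel gripper is mounted at the origin on the work surface. World frame = base frame: x ahead of the robot, y to its left, z up, the work surface at z = 0. Lengths are in m, angles in rad, forces in N, time in s.
With the tool pointing down it reaches from about 0.425 to 0.95 m from the base axis. Payload 14.7 kg.
Tool frame: the origin (TCP) lies midway between the tips of the shut fingers; the grasp point (between the pads) lies 19 mm behind it; z points along the fingers, y is the direction in which the jaws open and shut (so a half turn about z gives the same grasp; the last joint's range is limited). The gripper opens to 85 mm and grips with 20 to 120 N. Pads are 22 mm wide; open, the fingers measure 114 mm over their backs; the gripper's body (76 mm by 85 mm) begins 54 mm behind the grasp point. The pads swing forward as they close: fully open they stand 13 mm farther back than shut.
Start: joints at [-0.047, 0.48, 1.596, -0, 1.065, -0.047], TCP at [0.65, 0, 0.231] pointing down, gripper open.
Joint ranges: [-2.75, 2.75], [-0.82, 2.05], [0.23, 2.67], [-1.56, 4.7], [0.09, 2.69], [-2.92, 2.92]. Speed limits (rad/s): [1.89, 1.89, 2.39, 3.01, 3.01, 3.01].

### API

Orientations are given as a unit quaternion [w, x, y, z].
In Python, from station import * gives the robot as it stands. The module is installed in compiled form; this text tells all that it offers.
- The arm moves only by the shell command python3 -m pendant 'ROWS' [FORCE]. ROWS is JSON, one flat list of numbers, 7 for each row, row after row: the turn, a rotation vector about the tool's x, y, z in units of 6 degrees (1.0 is 6 degrees), then the shift along the tool's x, y, z in units of 25 mm (1.0 is 25 mm), then the opening, from 0 (shut) to 1 (fully open). A call has 1 to 8 rows; each row shifts and turns the commanded pose from where the row before left it, along the tool's axes as they then stand; what a row does not reach is not made up. A row lasts 1/10 s, in which the tool goes at most 50 mm and 8.59 degrees, less where a joint would pass 70% of its speed; a pose out of reach is approached as far as the arm can. A call with a number of a shift or a turn outside -1 to 1 is refused whole. A call with a gripper value outside its range is refused whole. The fingers move at their own pace and stop on an object; FORCE is the grip in N (left out, the last holds). Time passes only in rows, so rows that do not move let the fingers close. It gives the time, the measured TCP pose, the force and the opening at its end, in the units of the state.
- get_obs(): the state, without advancing time (a new reading comes with each control period).
- grab_frame(name): name is "scene" or "side" or "wrist"; returns a dict with "pixels" (384x512x3 uint8, red, green, blue), "intrinsics" (3x3 intrinsics, pixels), "world_from_camera" (4x4, takes a point from camera to world coordinates); the wrist camera has in their place "tool_from_camera" (4x4, takes a point from camera to tool coordinates, whose origin is the TCP and whose axes are the flange's). Camera axes: x right, y down, z forward; pixel columns grow to the right and rows downward; lengths in m; the calibration is good to about 2 mm. A picture is of the moment at which its call begins: read the wrist's pose just before it. There is no depth.
- finish_job(): hands the job in, once; it reports no verdict.
The state is a dict: "clock": time; "joints": joint angles; "joint_vel": joint speeds; "joint_efforts": joint torques, N m; "eef_pos": TCP position; "tool_rot": TCP orientation; "ft_force": force on the tool from outside, world axes, zero at the start; "wrist_torque": the same for the moment, N m; "finger_gap": finger opening in m.
Only numpy, scipy, OpenCV 4.12 (cv2) and the standard library are available. Lean on these libraries where they do the work, as an engineer would, in place of code of your own. Each camera call takes 0.05 s, during which the arm holds its last target. There are 200 camera calls.

### The job

Get the shoe-shine wax ready: first lift the loose lid off the white pot by its knob and set it down flat on the bare shelf, knob up. Then push the carrier with the pot along its rail to the middle one of the three stops, so that it clicks in there, and leave the other things on the shelf where they are.

Things in the scene. Friction and masses are not known exactly. Their poses are not given: they have to be found in the camera images.
- rail: fixed aluminium rail, 500 long (its y), 100 wide (x), 22 high (34 at its end caps), with three stops along y at -130, 0 and +130; each is a pair of 5 high cross ribs in the rail's floor, marked by a dark steel block, 30 x 24, 20 high, on the rail's +x side (out to x = 81). Origin: centre of its underside.
- carrier: sliding plywood board 112 (x) x 200 (y) x 12, its x and y those of the rail; origin: centre of its underside, 24 above the shelf. Carries an upright wooden grip near its -y end and a fixed white pot. Slides along y; starts between the first (rail y -130) and the middle stop. A sprung ball under its origin clicks between a stop's ribs, centring it; 1 N slides it, 5 N takes it over a rib.
- grip_top (a point): centre of the top of the carrier's upright wooden grip, 26 (rail x) x 18 (rail y), 75 high above the board; its top is 111 above the shelf, 82 toward the rail's -y from the carrier's centre; the pot's wall is 63 from its face
- pointer (a point): top of the steel pointer (8 wide) that sticks out of the carrier on the rail's +x side at the carrier's centre; at a stop it lies over the middle of that stop's steel block
- middle_stop (a point): centre of the top of the middle stop's steel block, 20 above the shelf, 66 toward rail +x from the rail's centre line
- pot_mouth (a point): centre of the mouth of the white pot (100 outside, 92 inside, 70 high, holds a cake of hard wax), 106 above the shelf, axis up
- lid: loose wooden lid of the pot, 108 across; origin: centre of the underside of its plug (82 across, 10 deep); disc from z = 10 to 18, knob from 18 to 54; z up. On the pot its origin is 10 below the mouth; set down on the shelf its origin is at height 0.
- lid_knob (a point): middle of the gripping part of the lid's knob (32 across, from 32 to 54 above the lid's origin; narrower neck 26 across below), 43 above the lid's origin
- dustpan_brush: blue plastic dustpan brush, 200 x 60 x 52, origin under its middle, long along its x; origin: centre of its underside. Leave in place.
- crevice_tool: white plastic vacuum crevice tool, 203 x 36 x 36, lying, long along its x; origin: centre of its underside. Leave in place.
- pad_holder: stainless open tray with a scouring pad in it, 85 x 120 x 41; origin: centre of its underside. Leave in place.
- polish_tin: closed flat round tin of shoe polish, 86 across, 27 high (not the pot of this task); origin: centre of its underside. Leave in place.
- spray: upright white bottle, 68 across, 190 high; origin: centre of its underside. Leave in place.
- shoe_brush: wooden shoe brush, 150 x 50 x 46, long along its x; origin: centre of its underside. Leave in place.
- jar: glass jar with a screw cap, 76 across, 100 high; origin: centre of its underside. Leave in place.
Not all that is in view belongs to the job. Leave any red or yellow look-alike of the lid alone.

How it is judged:
By the outcome, as a careful person would: the job done as asked, in the order asked, and still so for the second after the job is handed in, with the robot touching nothing.
It also fails if it takes over 51 s, if anything falls off the work surface, if the arm or the gripper's body presses on something with over 40 N, if the wrist force passes 120 N, or if a joint passes its speed limit or range.

## Working session

There is one attempt and no reset: what is moved stays moved. The work goes in short steps, Python scripts to look and compute and a shell command to move; the robot and the scene stay as the last step left them, time stands still between calls to the robot, and variables do not carry over. Pictures are saved under pics/ and viewed, about 8 in all and at most 12, crops included, and the job is handed in when it is done.

```bash
mkdir -p pics; cat > h.py <<'E'
from station import *
import numpy as np, cv2
from scipy.spatial.transform import Rotation as R
def snap(n,fn=None):
    o=get_obs(); f=grab_frame(n)
    if n=="wrist":
        q=o["tool_rot"]; T=np.eye(4); T[:3,:3]=R.from_quat([q[1],q[2],q[3],q[0]]).as_matrix(); T[:3,3]=o["eef_pos"]
        W=T@np.array(f["tool_from_camera"])
    else: W=np.array(f["world_from_camera"])
    im=np.ascontiguousarray(f["pixels"])
    if fn: cv2.imwrite("pics/"+fn,im[:,:,::-1])
    return im,np.array(f["intrinsics"]),W
def ray(px,K,W,z):
    d=W[:3,:3]@np.linalg.inv(K)@np.array([px[0],px[1],1.]); p=W[:3,3]
    return p+d*(z-p[2])/d[2]
def proj(P,K,W):
    c=np.linalg.inv(W)@np.append(P,1); u=K@c[:3]; return u[:2]/u[2]
def tri(p1,K1,W1,p2,K2,W2):
    P=[K@np.linalg.inv(W)[:3] for K,W in((K1,W1),(K2,W2))]
    X=cv2.triangulatePoints(P[0],P[1],np.array(p1,float).reshape(2,1),np.array(p2,float).reshape(2,1)); return (X[:3]/X[3]).ravel()
E
python3 - <<'E'
from h import *
a=snap("scene","scene1.png");b=snap("side","side1.png")
np.savez("cams.npz",Ka=a[1],Wa=a[2],Kb=b[1],Wb=b[2])
print(a[2].round(3),b[2].round(3),a[1]);o=get_obs();print(o["tool_rot"],o["ft_force"])
E
```

```text
[[ 0.879  0.341 -0.334  0.914]
 [ 0.478 -0.62   0.623 -0.671]
 [ 0.006 -0.706 -0.708  0.901]
 [ 0.     0.     0.     1.   ]] [[ 0.959 -0.185  0.214  0.299]
 [-0.283 -0.628  0.725 -0.837]
 [ 0.001 -0.756 -0.655  0.883]
 [ 0.     0.     0.     1.   ]] [[402.24001216   0.         248.65842517]
 [  0.         402.24001216 194.05927781]
 [  0.           0.           1.        ]]
[-3.92060836e-04  7.07106645e-01  7.07106716e-01 -3.61326994e-04] [-0.36735083  0.28327606 -0.90888959]
```

View pics/scene1.png

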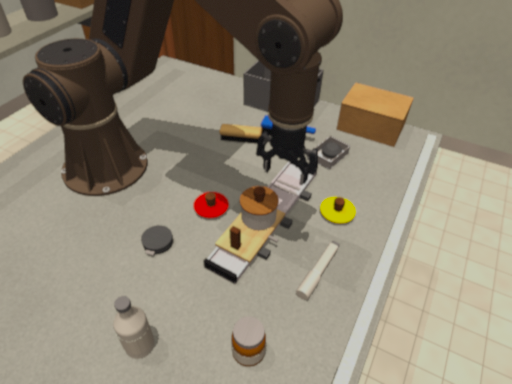

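View pics/side1.png

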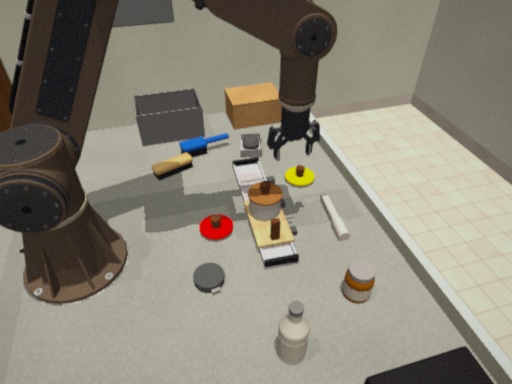

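Scene view: brown lid on the pot at about (260,203), its knob at (260,193), grip top (236,230), stop blocks at (264,253), (286,222) and (305,196). Red and yellow decoy lids are at (210,204) and (338,209). Side view: knob (266,186), grip top (275,222). I'll enlarge both.

```bash
python3 - <<'E'
from h import *
a=cv2.imread("pics/scene1.png")[155:285,190:325];b=cv2.imread("pics/side1.png")[145:275,190:325]
c=np.hstack([cv2.resize(x,None,fx=2.95,fy=2.95,interpolation=cv2.INTER_CUBIC) for x in(a,b)]);cv2.imwrite("pics/crop1.png",c);print(c.shape)
E
```

```text
(384, 796, 3)
```

View pics/crop1.png

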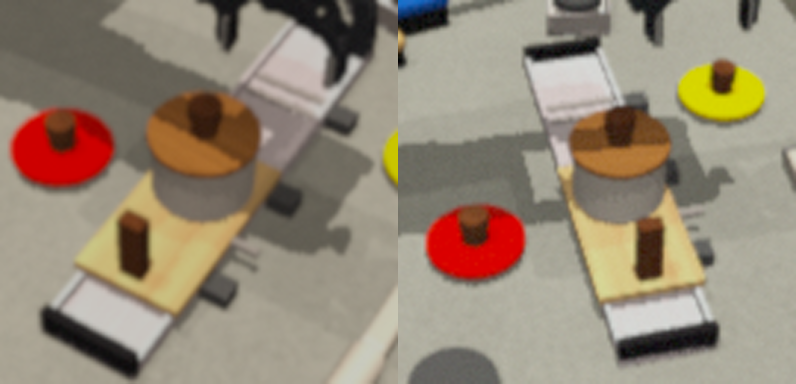

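Crop: the knob top is at scene (260.2,189.2) and side (265.3,183.3). The grip top is at scene (235.4,228.9) and side (275.4,220.9). Block tops in the scene view are (263.6,251.3), (286.3,220.4) and (305.6,194). The carrier's -y end is the near one.

```bash
python3 - <<'E'
from h import *
d=np.load("cams.npz");A=(d["Ka"],d["Wa"]);B=(d["Kb"],d["Wb"])
k=tri((260.2,189.2),*A,(265.3,183.3),*B);g=tri((235.4,228.9),*A,(275.4,220.9),*B)
print("knobtop(.150)",k.round(4),ray((260.2,189.2),*A,.15).round(4),ray((265.3,183.3),*B,.15).round(4))
print("grip(.111)",g.round(4),ray((235.4,228.9),*A,.111).round(4),ray((275.4,220.9),*B,.111).round(4))
print("disc",ray((258.8,200.1),*A,.114).round(4))
bl=[ray(p,*A,.02) for p in((263.6,251.3),(286.3,220.4),(305.6,194))]
print("blocks",np.round(bl,4)); print([ray(p,*B,.02).round(4) for p in((293,228.4),(268.6,178.9))])
v=bl[2]-bl[0];print(np.linalg.norm(v),np.degrees(np.arctan2(v[1],v[0])))
w=k-g;print("pot-grip",np.linalg.norm(w[:2]),np.degrees(np.arctan2(w[1],w[0])))
for n,p in dict(red=(210,200),yel=(338,206),tin=(157,238),pad=(332,152),brush=(255,132),sh=(240,132),crev=(318,270)).items(): print(n,ray(p,*A,.02).round(3))
E
```

```text
knobtop(.150) [0.5765 0.0241 0.1446] [0.5782 0.021  0.15  ] [0.5744 0.0155 0.15  ]
grip(.111) [ 0.5692 -0.0986  0.1032] [ 0.5719 -0.1025  0.111 ] [ 0.5665 -0.108   0.111 ]
disc [0.5783 0.0146 0.114 ]
blocks [[ 0.6388 -0.0688  0.02  ]
 [ 0.6462  0.0621  0.02  ]
 [ 0.6531  0.1897  0.02  ]]
[array([ 0.6401, -0.0689,  0.02  ]), array([0.642 , 0.1871, 0.02  ])]
0.25887115824660245 86.84295575745507
pot-grip 0.12287387663870636 86.60226277121559
red [0.408 0.025 0.02 ]
yel [0.759 0.19  0.02 ]
tin [ 0.357 -0.171  0.02 ]
pad [0.653 0.424 0.02 ]
brush [0.366 0.397 0.02 ]
sh [0.318 0.371 0.02 ]
crev [ 0.791 -0.054  0.02 ]
```

```bash
python3 -m pendant '[0,0,0,0.25,-1,0,1, 0,0,0,0.25,-1,0,1, 0,0,0.5,0.25,-0.9,0,1, 0,0,0,0,0,0,1]'
python3 - <<'E'
from h import *
im,K,W=snap("wrist","w1.png");np.savez("w1.npz",K=K,W=W)
for n,P in dict(knob=(.577,.018,.15),grip=(.569,-.105,.111),blk=(.646,.062,.02)).items(): print(n,proj(P,K,W))
d=np.load("cams.npz");A=(d["Ka"],d["Wa"]);B=(d["Kb"],d["Wb"])
for P in((.45,.17,0),(.504,.17,0),(.396,.17,0),(.45,.224,0),(.45,.116,0)):print(proj(P,*A),proj(P,*B))
E
```

```text
clock: 0.5
eef_pos: [0.5747, 0.0194, 0.2311]
tool_rot: [-0.001, 0.726, 0.688, -0.001]
ft_force: [-0.7, 0.3, 0.6]
finger_gap: 0.0855
knob [257.72031495 200.16832017]
grip [255.62637092 295.4157885 ]
blk [314.43894126 121.86825719]
[245.1591722  180.86705439] [217.48728966 196.04023948]
[259.80782547 186.39637447] [232.56009056 193.18518646]
[230.90645692 175.48718614] [202.15227373 198.94496062]
[252.93063053 171.22086508] [214.37160376 186.52892546]
[236.98042122 191.01878871] [220.79034531 206.12354073]
```

View pics/w1.png

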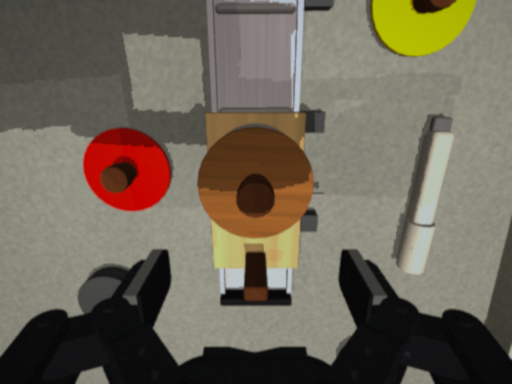

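Wrist view: knob top is at about (255,193), middle block (315,121) where I predicted it, grip top (256,294), pointer tip (320,190). The rail runs straight up the image, so the tool is aligned with it.

```bash
python3 - <<'E'
from h import *
d=np.load("w1.npz");C=(d["K"],d["W"]);im=cv2.imread("pics/w1.png")
print("cam",C[1][:3,3].round(3))
# dark knob blob
m=(im[:,:,2]<85)&(im[:,:,2]>im[:,:,0]+8);m=m.astype(np.uint8);m[:165]=0;m[225:]=0;m[:,:225]=0;m[:,290:]=0
n,l,s,c=cv2.connectedComponentsWithStats(m);i=1+s[1:,4].argmax();print(s[i],c[i])
for q in((255,193),(255,197)):print("knob",ray(q,*C,.15).round(4))
print("grip",ray((256,294),*C,.111).round(4),"mid block",ray((315.5,121),*C,.02).round(4),"ptr",ray((320,190),*C,.03).round(4))
print("block1",ray((310,222),*C,.02).round(4))
R_=R.from_quat([.726,.688,-.001,-.001]).as_matrix();print(R_.round(3))
E
```

```text
cam [0.58  0.104 0.373]
[ 237  172   38   42 1288] [254.9992236  193.91459627]
knob [0.5751 0.0242 0.15  ]
knob [0.575  0.0208 0.15  ]
grip [ 0.5695 -0.1032  0.111 ] mid block [0.6472 0.0629 0.02  ] ptr [ 0.652  -0.0187  0.03  ]
block1 [ 0.6419 -0.0658  0.02  ]
[[ 0.054  0.999 -0.003]
 [ 0.999 -0.054  0.   ]
 [-0.    -0.003 -1.   ]]
```

```bash
python3 -m pendant '[0,0,0,0,0,1,1, 0,0,0,0,0,1,1, 0,0,0,0,0,1,1, 0,0,0,0,0,1,1, 0,0,0,0,0,0.45,1, 0,0,0,0,0,0,0.3, 0,0,0,0,0,0,0.2, 0,0,0,0,0,0,0.2]' 40
python3 -m pendant '[0,0,0,0,0,0,0.2, 0,0,0,0,0,0,0.2, 0,0,0,0,0,0,0.2, 0,0,0,0,0,0,0.2]'
```

```text
clock: 1.35
eef_pos: [0.5785, 0.0187, 0.1212]
tool_rot: [0.001, 0.725, 0.688, 0.001]
ft_force: [0.4, -0.4, 1.2]
finger_gap: 0.0443
clock: 1.75
eef_pos: [0.5781, 0.0188, 0.1213]
tool_rot: [0.001, 0.725, 0.688, 0.001]
ft_force: [-1.2, 0.2, 6.3]
finger_gap: 0.031
```

```bash
python3 -m pendant '[0,0,0,0,0,-0.3,0.2, 0,0,0,0,0,-0.5,0.2, 0,0,0,0,0,-0.8,0.2, 0,0,0,0,0,-0.8,0.2, 0,0,0,0,0,0,0.2]'
python3 - <<'E'
from h import *
snap("wrist","w2.png")
E
```

```text
clock: 2.25
eef_pos: [0.5793, 0.0188, 0.1835]
tool_rot: [0.002, 0.725, 0.688, 0.002]
ft_force: [0.6, -0.1, -2.3]
finger_gap: 0.0308
```

View pics/w2.png

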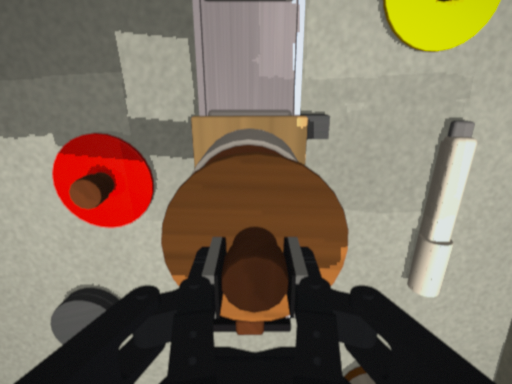

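The lid is held level and clear of the pot rim (the white arc at y≈140). Next it goes to the bare spot at (0.45, 0.17).

```bash
python3 -m pendant '[0,0,0,0.96,-0.92,0,0.2, 0,0,0,0.96,-0.92,0,0.2, 0,0,0,0.96,-0.92,0,0.2, 0,0,0,0.96,-0.92,0,0.2, 0,0,0,0.96,-0.92,0,0.2, 0,0,0,0.96,-0.92,0,0.2, 0,0,0,0,0,0,0.2, 0,0,0,0,0,0,0.2]'
python3 -m pendant '[0,0,0,0,0,1,0.2, 0,0,0,0,0,1,0.2, 0,0,0,0,0,1,0.2, 0,0,0,0,0,1,0.2, 0,0,0,0,0,1,0.2, 0,0,0,0,0,0.6,0.2, 0,0,0,0,0,0,0.2, 0,0,0,0,0,0,0.2]'
python3 - <<'E'
from h import *
a=snap("scene")[0][110:250,160:345];b=snap("side")[0][110:250,140:325]
c=np.vstack([cv2.resize(x,None,fx=2.1,fy=2.1,interpolation=cv2.INTER_CUBIC) for x in(a,b)]);cv2.imwrite("pics/c2.png",c[:,:,::-1])
E
```

```text
clock: 3.1
eef_pos: [0.4467, 0.1702, 0.1798]
tool_rot: [-0.0, 0.725, 0.689, -0.0]
ft_force: [0.6, -0.8, -1.8]
finger_gap: 0.0304
clock: 3.9
eef_pos: [0.4476, 0.1693, 0.04]
tool_rot: [-0.0, 0.726, 0.688, -0.0]
ft_force: [0.2, 0.1, -2.4]
finger_gap: 0.0312
```

View pics/c2.png

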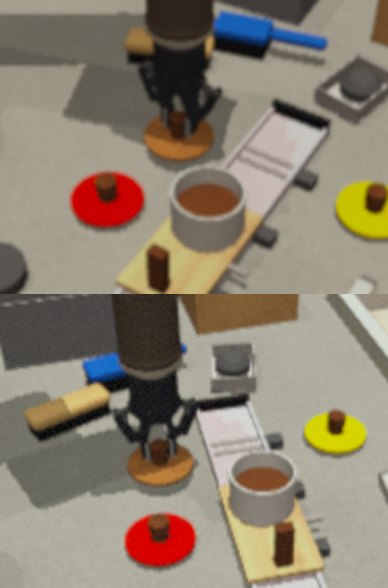

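The lid hangs over bare shelf, clear of the red lid, the rail and the brushes. I'll lower the last ~15 mm gently.

```bash
python3 -m pendant '[0,0,0,0,0,0.25,0.2, 0,0,0,0,0,0.2,0.2, 0,0,0,0,0,0.08,0.2, 0,0,0,0,0,0,0.2]'
python3 -m pendant '[0,0,0,0,0,0.04,0.2, 0,0,0,0,0,0,0.2]'
python3 -m pendant '[0,0,0,0,0,0.04,0.2, 0,0,0,0,0,0,0.2]'
```

```text
clock: 4.4
eef_pos: [0.447, 0.1698, 0.0265]
tool_rot: [-0.0, 0.725, 0.688, -0.0]
ft_force: [1.0, 0.4, -1.5]
finger_gap: 0.031
clock: 4.6
eef_pos: [0.4472, 0.1698, 0.0258]
tool_rot: [0.0, 0.725, 0.688, 0.0]
ft_force: [-0.0, -0.1, -2.8]
finger_gap: 0.0311
clock: 4.8
eef_pos: [0.4473, 0.1698, 0.0253]
tool_rot: [0.0, 0.725, 0.688, 0.0]
ft_force: [-3.4, -0.2, 10.8]
finger_gap: 0.0307
```

```bash
python3 -m pendant '[0,0,0,0,0,0,0.5, 0,0,0,0,0,0,1, 0,0,0,0,0,0,1, 0,0,0,0,0,0,1, 0,0,0,0,0,0,1]'
python3 -m pendant '[0,0,0,0,0,-0.6,1, 0,0,0,0,0,-1,1, 0,0,0,0,0,-1,1, 0,0,0,0,0,-1,1, 0,0,0,0,0,-1,1, 0,0,0,0,0,-1,1, 0,0,0,0,0,-1,1, 0,0,0,0,0,0,1]'
python3 - <<'E'
from h import *
p=np.array(get_obs()["eef_pos"]);X=np.array([.054,.999]);Y=np.array([.999,-.054])
t=np.array([.570,-.1035]);d=t-p[:2];print(p,d@X/.025,d@Y/.025)
E
```

```text
clock: 5.3
eef_pos: [0.4472, 0.1698, 0.0248]
tool_rot: [-0.0, 0.725, 0.688, -0.0]
ft_force: [-0.6, 0.2, 0.4]
finger_gap: 0.0852
clock: 6.1
eef_pos: [0.4488, 0.1703, 0.1926]
tool_rot: [0.001, 0.725, 0.688, 0.002]
ft_force: [-0.0, -0.8, -0.5]
finger_gap: 0.0853
[0.44878377 0.17029485 0.19257709] -10.679015300779024 5.435197581499179
```

```bash
python3 -m pendant '[0,0,0,-1,0.5,0,1, 0,0,0,-1,0.5,0,1, 0,0,0,-1,0.5,0,1, 0,0,0,-1,0.5,0,1, 0,0,0,-1,0.5,0,1, 0,0,0,-1,0.5,0,1, 0,0,0,-1,0.5,0,1, 0,0,0,-1,0.5,0,1]'
python3 -m pendant '[0,0,0,-1,0.5,0,1, 0,0,0,-1,0.5,0,1, 0,0,0,-0.68,0.44,0,1, 0,0,0,0,0,0,1]'
python3 - <<'E'
from h import *
im,K,W=snap("wrist","w3.png");np.savez("w3.npz",K=K,W=W)
print(proj((.570,-.1035,.111),K,W),proj((.6467,.0625,.02),K,W))
E
```

```text
clock: 6.9
eef_pos: [0.5366, -0.0363, 0.189]
tool_rot: [-0.0, 0.725, 0.688, -0.0]
ft_force: [-0.0, -0.2, 0.2]
finger_gap: 0.0853
clock: 7.3
eef_pos: [0.5701, -0.1059, 0.1892]
tool_rot: [0.0, 0.726, 0.688, 0.0]
ft_force: [0.5, 0.3, 0.3]
finger_gap: 0.0855
[254.15512884 197.08159411] [330.34170633 -17.12872713]
```

View pics/w3.png

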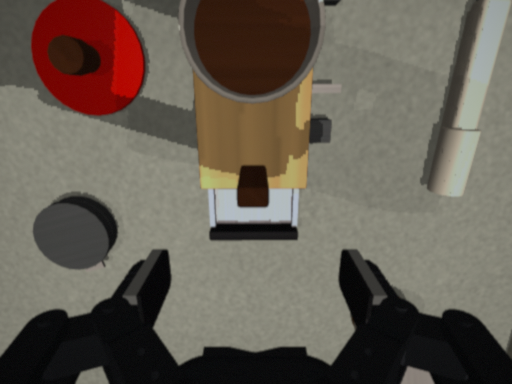

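The grip top at (253,197) sits where I predicted, the pot is open with wax visible, and the pointer is at (327,88). Now I'll grasp the grip.

```bash
python3 -m pendant '[0,0,0,0,0,1,1, 0,0,0,0,0,1,1, 0,0,0,0,0,1,1, 0,0,0,0,0,1,1, 0,0,0,0,0,0.45,1, 0,0,0,0,0,0,0.3, 0,0,0,0,0,0,0.2, 0,0,0,0,0,0,0.15]' 40
python3 -m pendant '[0,0,0,0,0,0,0.15, 0,0,0,0,0,0,0.15, 0,0,0,0,0,0,0.15, 0,0,0,0,0,0,0.15]'
python3 - <<'E'
from h import *
d=np.load("w3.npz");C=(d["K"],d["W"])
for z in(.024,.03,.036):print(ray((340,88),*C,z).round(4))
print(ray((320,127),*C,.02).round(4),ray((253,197),*C,.111).round(4))
E
```

```text
clock: 8.15
eef_pos: [0.5698, -0.104, 0.0797]
tool_rot: [0.001, 0.725, 0.688, 0.0]
ft_force: [-0.1, 0.9, 0.3]
finger_gap: 0.0441
clock: 8.55
eef_pos: [0.5688, -0.104, 0.0798]
tool_rot: [0.0, 0.725, 0.688, -0.0]
ft_force: [-7.7, 1.6, 15.1]
finger_gap: 0.0252
[ 0.6578 -0.0269  0.024 ]
[ 0.6562 -0.0268  0.03  ]
[ 0.6546 -0.0267  0.036 ]
[ 0.6399 -0.064   0.02  ] [ 0.5691 -0.1034  0.111 ]
```

```bash
python3 -m pendant '[0,0,0,0.2,0,-0.04,0.15, 0,0,0,0.5,0,0,0.15, 0,0,0,0.5,0,0,0.15, 0,0,0,0.5,0,0,0.15, 0,0,0,0.5,0,0,0.15, 0,0,0,0.5,0,0,0.15, 0,0,0,0.3,0,0,0.15, 0,0,0,0,0,0,0.15]'
python3 -m pendant '[0,0,0,0.1,0,0,0.15, 0,0,0,0,0,0,0.15]'
python3 -m pendant '[0,0,0,0.1,0,0,0.15, 0,0,0,0,0,0,0.15]'
python3 -m pendant '[0,0,0,0.1,0,0,0.15, 0,0,0,0,0,0,0.15]'
python3 - <<'E'
from h import *
a=snap("scene")[0][110:270,200:360];b=snap("wrist")[0]
cv2.imwrite("pics/c3.png",np.hstack([cv2.resize(a,(384,384),interpolation=cv2.INTER_CUBIC),b[:,100:]])[:,:,::-1])
E
```

```text
clock: 9.35
eef_pos: [0.5727, -0.027, 0.0798]
tool_rot: [-0.0, 0.725, 0.689, 0.0]
ft_force: [-4.4, 3.3, 4.5]
finger_gap: 0.0251
clock: 9.55
eef_pos: [0.5727, -0.025, 0.0798]
tool_rot: [-0.0, 0.725, 0.689, 0.0]
ft_force: [-4.5, 5.0, 3.5]
finger_gap: 0.0252
clock: 9.75
eef_pos: [0.5729, -0.0225, 0.0798]
tool_rot: [-0.0, 0.725, 0.688, 0.0]
ft_force: [-4.9, 5.7, 4.2]
finger_gap: 0.0253
clock: 9.95
eef_pos: [0.573, -0.02, 0.0798]
tool_rot: [-0.0, 0.725, 0.688, 0.0]
ft_force: [-4.2, 5.7, 4.8]
finger_gap: 0.0254
```

View pics/c3.png

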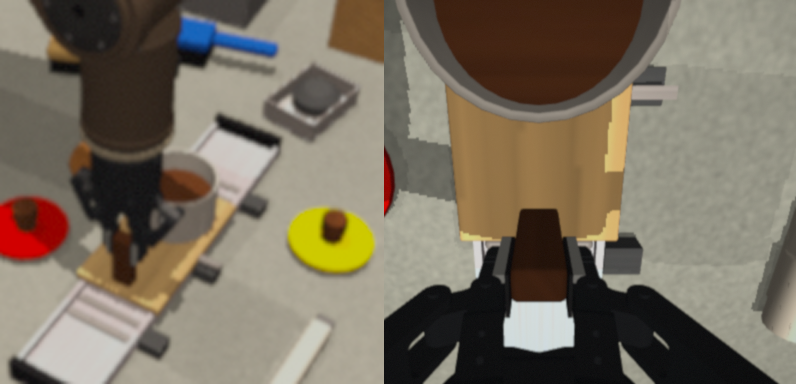

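The pointer at (655,92) in the right half lies almost over the block (rows 68–105). The force has risen to about 5.7 N, so the ball is climbing the rib. I'll continue in small steps and watch the force.

```bash
for i in 1; do :; done
python3 -m pendant '[0,0,0,0.06,0,0,0.15, 0,0,0,0,0,0,0.15]' | grep -v rot
python3 -m pendant '[0,0,0,0.06,0,0,0.15, 0,0,0,0,0,0,0.15]' | grep -v rot
python3 -m pendant '[0,0,0,0.06,0,0,0.15, 0,0,0,0,0,0,0.15]' | grep -v rot
python3 -m pendant '[0,0,0,0.06,0,0,0.15, 0,0,0,0,0,0,0.15]' | grep -v rot
```

```text
clock: 10.25
eef_pos: [0.5731, -0.0186, 0.0799]
ft_force: [-3.7, 4.7, 4.0]
finger_gap: 0.0252
clock: 10.45
eef_pos: [0.5732, -0.0172, 0.0799]
ft_force: [-4.0, 2.8, 3.6]
finger_gap: 0.0254
clock: 10.65
eef_pos: [0.5732, -0.0159, 0.0798]
ft_force: [-5.1, 0.1, 4.0]
finger_gap: 0.0254
clock: 10.85
eef_pos: [0.5733, -0.0146, 0.0799]
ft_force: [-4.6, -1.8, 4.9]
finger_gap: 0.0247
```

The force crossed zero at y≈-0.016. That is the detent's centre, and it matches the travel of 88 mm I predicted. I'll back off 1 mm, release, lift and check.

```bash
python3 -m pendant '[0,0,0,-0.04,0,0,0.15, 0,0,0,0,0,0,0.5, 0,0,0,0,0,0,1, 0,0,0,0,0,0,1, 0,0,0,0,0,0,1, 0,0,0,0,0,0,1]'
python3 -m pendant '[0,0,0,0,0,-0.6,1, 0,0,0,0,0,-1,1, 0,0,0,0,0,-1,1, 0,0,0,0,0,-1,1, 0,0,0,0,0,-1,1, 0,0,0,0,0,-1,1, 0,0,0,0,0,0,1, 0,0,0,0,0,0,1]'
python3 - <<'E'
from h import *
a=snap("scene","s4.png")[0][120:270,190:320];b=snap("wrist","w4.png");np.savez("w4.npz",K=b[1],W=b[2])
s=snap("side","side4.png")[0][110:260,160:310]
r=lambda x:cv2.resize(x,(int(300*x.shape[1]/x.shape[0]),300),interpolation=cv2.INTER_CUBIC)
cv2.imwrite("pics/c4.png",np.hstack([r(b[0][0:220,200:400]),r(a),r(s)][:3])[:,:800,::-1]);print([r(x).shape for x in(b[0][0:220,200:400],a,s)])
E
```

```text
clock: 11.45
eef_pos: [0.5737, -0.0165, 0.0796]
tool_rot: [0.0, 0.725, 0.688, 0.0]
ft_force: [-0.7, -0.6, -0.1]
finger_gap: 0.0852
clock: 12.25
eef_pos: [0.5738, -0.0166, 0.2198]
tool_rot: [0.0, 0.725, 0.688, 0.0]
ft_force: [-0.2, 0.1, -0.1]
finger_gap: 0.0856
[(300, 272, 3), (300, 260, 3), (300, 300, 3)]
```

View pics/c4.png

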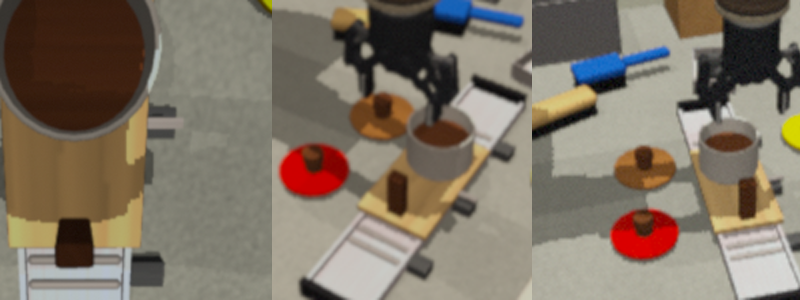

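Wrist crop: the pointer at (165,123) lies over the middle block (rows 107–138). In the other two views the lid lies flat with its knob up, and the carrier is at the middle block. Here is the numeric check.

```bash
python3 - <<'E'
from h import *
d=np.load("w4.npz");C=(d["K"],d["W"]);k=220/300
u=lambda x,y:(200+x*k,y*k)
v=np.array([.054,.999])
for z in(.024,.03,.036):
  print("ptr",ray(u(165,123),*C,z).round(4),v@ray(u(165,123),*C,z)[:2])
print("mid",ray(u(165,122),*C,.02).round(4),"along",v@np.array([.6467,.0628]))
g=ray(u(75,256),*C,.111);print("grip",g.round(4),"carrier along",v@g[:2]+.082,"target",v@np.array([.581,.0663]))
im=snap("side")[0]; sc=cv2.imread("pics/scene1.png").astype(int)
a=cv2.imread("pics/s4.png").astype(int);D=(abs(sc-a).max(2)>45).astype(np.uint8)
n,l,s,c=cv2.connectedComponentsWithStats(D);print([tuple(x) for x in s[1:] if x[4]>25])
# lid tilt: triangulate knob top & disc
A=np.load("cams.npz");s=150/300
ks=(190+382*0-0+ (382-272)*.5,120+97*.5);kb=(160+(644-532)*.5,110+150*.5)
print("lid knob top(.054)",tri(ks,A["Ka"],A["Wa"],kb,A["Kb"],A["Wb"]).round(3)); print(get_obs()["ft_force"])
E
```

```text
ptr [0.6485 0.061  0.024 ] 0.09592067899610782
ptr [0.6473 0.0611 0.03  ] 0.09597346996151812
ptr [0.646  0.0612 0.036 ] 0.09602626092692843
mid [0.6494 0.0616 0.02  ] along 0.097659
grip [ 0.5737 -0.0165  0.111 ] carrier along 0.09650960807735201 target 0.09760769999999999
[(np.int32(231), np.int32(0), np.int32(49), np.int32(23), np.int32(648)), (np.int32(277), np.int32(0), np.int32(66), np.int32(69), np.int32(2513)), (np.int32(164), np.int32(6), np.int32(6), np.int32(24), np.int32(63)), (np.int32(259), np.int32(21), np.int32(16), np.int32(16), np.int32(70)), (np.int32(226), np.int32(38), np.int32(92), np.int32(193), np.int32(6137)), (np.int32(133), np.int32(59), np.int32(26), np.int32(27), np.int32(74)), (np.int32(280), np.int32(76), np.int32(38), np.int32(15), np.int32(92)), (np.int32(228), np.int32(130), np.int32(8), np.int32(6), np.int32(33)), (np.int32(213), np.int32(150), np.int32(20), np.int32(21), np.int32(176)), (np.int32(153), np.int32(153), np.int32(32), np.int32(24), np.int32(317)), (np.int32(296), np.int32(165), np.int32(20), np.int32(20), np.int32(175)), (np.int32(291), np.int32(193), np.int32(7), np.int32(7), np.int32(26)), (np.int32(216), np.int32(198), np.int32(12), np.int32(12), np.int32(76)), (np.int32(271), np.int32(201), np.int32(45), np.int32(40), np.int32(822)), (np.int32(228), np.int32(210), np.int32(13), np.int32(8), np.int32(55)), (np.int32(216), np.int32(224), np.int32(50), np.int32(39), np.int32(894))]
lid knob top(.054) [0.448 0.172 0.05 ]
[ 0.04291985 -0.4406644   0.01067284]
```

```bash
python3 -c "
from station import *
print(finish_job())"
```

```text
the job is handed in; nothing more can be done
None
```

The wax is ready and the job was handed in at about 12.5 s of the 51 s allowed. The hand-in reports no verdict.

- **Lid:** I lifted it off by its knob and set it down on bare shelf at about (0.447, 0.170). I lowered it until it touched, at about 11 N. It lies flat with the knob up: the knob top measured 50 mm high against the expected 54 mm, which is within measuring error.
- **Carrier:** I held it by its grip and slid it about 88 mm to the middle stop. The side force rose to about 5.7 N, then fell through zero as it reached the middle of the stop. I then backed off 1 mm and let go.
- **Last checks:** The pointer lies over the middle stop's block. Pointer and grip put the carrier 1 to 2 mm short of the middle, which is within the camera's accuracy. The gripper is open and raised clear, with almost no force on the wrist.
- **Other things on the shelf:** Comparing the first and last scene pictures, changes larger than small specks show only around the arm, its shadow, the carrier and the lid. I did not re-measure each item, and the arm hides part of that view.

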